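Slide the capacitor carrier to the scanner and turn its mark to the window

ROBOT

A 6-joint arm with a two-finger parallel gripper is mounted at the origin on a cart in front of the work surface, level with it; the furniture and walls round the work are solid. World frame = base frame: x ahead of the robot, y to its left, z up, the work surface at z = 0. Lengths are in mm, angles in rad, forces in N, time in s.
With the tool pointing down it reaches from about 250 to 775 mm from the base axis. Payload 4 kg.
Tool frame: the origin (TCP) lies at the very end of the fingers, on their centre line; the grasp point (between the pads) lies 19 mm behind it (hold_point_z is the z of the grasp point in the tool frame, in mm); z points along the fingers, y is the line along which they close (so a half turn about z gives the same grasp; the last joint's range is limited). The gripper opens to 85 mm and grips with 20 to 120 N. Pads are 22 mm wide; open, the fingers measure 114 mm over their backs; the gripper's body (76 mm by 85 mm) begins 54 mm behind the grasp point. The pads swing forward as they close: fully open they stand 13 mm farther back than shut.
Start: joints at [-1.308, 0.087, 1.371, -0, 1.684, -0.103], TCP at [196.731, -513.629, 231.341] pointing down, gripper open.
Joint ranges: [-3.1, 3.1], [-0.76, 2.03], [0.27, 2.55], [-1.08, 4.22], [0.17, 2.65], [-2.57, 2.57]. Speed limits (rad/s): [2.79, 2.79, 3.14, 3.14, 3.14, 3.14].

INTERFACE

Orientations are given as a rotation vector (axis times angle).
In Python, from rig import get_obs, camera, camera_info, finish_job, hold_point_z gives the robot as it stands.
- The arm moves only by the tool play_rows, never from a script. Its argument "motion" is a list of rows, each a list of 3 entries, a list of its own where there are three numbers: the turn, a rotation vector about the tool's x, y, z in degrees, then the shift along the tool's x, y, z in cm, then the finger opening in cm, from 0 to 8.54. In form: [[[rx, ry, rz], [tx, ty, tz], claw], ...]. A call has 1 to 12 rows; each row is the pose to reach, as a shift and turn from the pose commanded when the call began, along the tool's axes at that moment; what a row does not reach only later rows make up. A row lasts 1/10 s, in which the tool goes at most 50 mm and 8.59 degrees, less where a joint would pass 70% of its speed; a pose out of reach is approached as far as the arm can. A call with a gripper value outside its range is refused whole. The fingers move at their own pace and stop on an object; "newtons" is the grip in N (left out, the last holds). Time passes only in rows, so rows that repeat a pose let the fingers close. It gives the time, the measured TCP pose, the force, the opening and the grip force at its end, in the units of the state.
- get_obs(): the state, without advancing time (a new reading comes with each control period).
- camera(name): name is "side" or "top"; returns (picture, depth): 400x640x3 uint8, red, green, blue; 400x640 float32, mm along the optical axis (not along the pixel's ray), 0 where there is no reading.
- camera_info(name): a dict with "mtx" (3x3 intrinsics, pixels), "distortion" ([k1, k2, p1, p2, k3] as OpenCV has them; the pictures are not rectified), "T" (4x4, takes a point from camera to world coordinates). Camera axes: x right, y down, z forward; pixel columns grow to the right and rows downward; lengths in mm; the calibration is good to about 2 mm. A picture is of the moment at which its call begins. camera_info takes no time and is no camera call.
- finish_job(): hands the job in; it is judged then, once.
The state is a dict: "clock": time; "joints": joint angles; "qd": joint speeds; "effort": joint torques, N m; "position": TCP position; "orientation": TCP orientation; "force": force on the tool from outside, world axes, zero at the start; "moment": the same for the moment, N m; "gripper_width": finger opening in mm; "finger_force": force on a finger pad.
Only numpy, scipy, OpenCV 4.12 (cv2) and the standard library are available. Lean on these libraries where they do the work, as an engineer would, in place of code of your own. Each camera call takes 0.05 s, during which the arm holds its last target. There are 200 camera calls.

TASK

Push the round aluminium carrier, with the blue capacitor standing in it, across the trolley top from the orange heat pad until it stands wholly inside the green ring in front of the scanner; do not lift or tip the carrier, and do not touch the capacitor on the way. Then turn the capacitor in its carrier so that its red mark squarely faces the scanner's window, and let go, leaving it upright in the carrier and the carrier still inside the green ring. Leave the copper choke on the blue pad and all the other things where they are.

Things in the scene. Friction and masses are not known exactly. Their poses are not given: they have to be found in the camera images.
- carrier: loose round aluminium carrier, 94 mm in diameter, 26 mm high, 0.45 kg, too wide to grip; origin at the centre of its underside, z up. It slides flat on the trolley top. Its central round pocket is 55 mm wide with a floor 10 mm above its underside; the capacitor stands in it
- capacitor: loose blue can standing in the carrier's pocket, 50 mm in diameter, 50 mm tall, plus two terminals 6 mm high on top; origin at the centre of its underside, 10 mm above the carrier's underside; z up. Top 34 mm above the carrier's rim. It turns freely in the pocket (2.5 mm play all round). A red mark 10 mm wide runs down its +x side and along its top on that side
- mark (a point): point on the red mark, on the capacitor's side 25 mm from its axis along its +x and 40 mm above its underside
- heat_pad: fixed dark disc with an orange rim, 104 mm across, flush with the trolley top, where the carrier starts; origin at its centre
- scan_ring: fixed green ring, flush with the trolley top, 118 mm inside and 126 mm outside diameter, with a green dot at its centre, which is the origin; the carrier's goal. The scanner stands behind it; a white bucket and the tall test chamber stand to the right of it, so come in from above and from the left or front
- cool_pad: fixed dark disc with a blue rim, 104 mm across, flush with the trolley top, with the copper choke standing on it; not a goal. The orange and blue pads lie side by side nearer the robot, either way round
- scanner: fixed grey block scanner, 62 x 90 mm foot, 66 mm high; origin on the trolley top under its centre, 105 mm from the green ring's centre along its own +x. Its window looks along its own -x, at the green ring's centre: when the capacitor's mark faces it, the capacitor's +x points the same way as the scanner's +x
- scanner_window (a point): centre of the amber window in the scanner's front face, 36 mm above the trolley top, 79 mm from the green ring's centre
- choke: loose round copper and green choke, 57 mm in diameter, 21 mm high, on the blue pad; origin at the centre of its underside; leave alone
- tape_roll: loose black tape roll, 66 mm in diameter, 18 mm high, to the right; leave alone
- meter: loose yellow and black hand multimeter, 150 x 71 x 44 mm, far right; leave alone
- solder: loose blue and silver solder spool, 54 mm in diameter, 40 mm high, right; leave alone
Mind the look-alikes: they are no part of the job. What is shaped like the capacitor but purple is not meant.

How it is judged:
By the outcome, as a careful person would: the job done as asked, in the order asked, and still so for the second after the job is handed in, with the robot touching nothing.
It also fails if it takes over 54 s, if anything falls off the work surface, if the arm or the gripper's body presses on something with over 40 N, if the wrist force passes 120 N, or if a joint passes its speed limit or range.

## Working session

There is one attempt and no reset: what is moved stays moved. The work goes in short steps, Python scripts to look and compute and a tool call to move; the robot and the scene stay as the last step left them, time stands still between calls to the robot, and variables do not carry over. Pictures are saved under pics/ and viewed, at most 10 in all, crops included, and the job is handed in when it is done.

Besides the shell and the picture viewer there is one more tool, called after "Request:" as name(argument=value, ...), one argument or row to a line, values as JSON. play_rows: Moves the arm, as the interface text tells. Its arguments: {"type":"object","properties":{"motion":{"type":"array","items":{"type":"array"}},"newtons":{"type":"number"}},"required":["motion"]}

```bash
mkdir -p pics
cat > h.py <<'E'
import numpy as np, cv2
from rig import get_obs, camera, camera_info, finish_job, hold_point_z
def rays(name,uv):
    i=camera_info(name);T=np.array(i["T"]);uv=np.array(uv,float).reshape(-1,1,2)
    n=cv2.undistortPoints(uv,np.array(i["mtx"]),np.array(i["distortion"])).reshape(-1,2)
    d=np.c_[n,np.ones(len(n))]@T[:3,:3].T
    return T[:3,3],d
def onplane(name,uv,z):
    o,d=rays(name,uv); return o+d*((z-o[2])/d[:,2])[:,None]
E
python3 - <<'E'
from h import *
print(get_obs(),hold_point_z)
for n in("top","side"):
    p,d=camera(n);cv2.imwrite(f"pics/{n}0.png",p[:,:,::-1]);np.save(f"{n}0.npy",d)
    print(np.round(camera_info(n)["T"],3).tolist())
E
```

```text
{'clock': 0.0, 'joints': array([-1.30808649e+00,  8.80114537e-02,  1.37227238e+00,  1.67227413e-05,
        1.68357256e+00, -1.03109530e-01]), 'qd': array([ 4.20637731e-04, -2.19424816e-04,  6.63602270e-05,  1.23890129e-03,
       -6.23471230e-04,  8.19580205e-04]), 'effort': array([-2.54237464e-03, -3.51866019e+01, -3.13279581e+01, -2.91563001e-04,
        1.08689247e-02,  3.39221413e-05]), 'position': array([ 196.61124178, -513.13405032,  230.09905696]), 'orientation': array([-3.08696579e+00, -5.71021135e-01,  2.57251416e-04]), 'force': array([-0.2733442 ,  0.70208373,  0.08362878]), 'moment': array([-0.00997352,  0.02641829,  0.0618364 ]), 'finger_force': 0.0, 'gripper_width': 85.40227989972914} -18.700000000000003
[[-0.025, -0.991, 0.129, 458.047], [-1.0, 0.027, 0.015, -57.927], [-0.019, -0.129, -0.992, 1140.833], [0.0, 0.0, 0.0, 1.0]]
[[-0.986, -0.073, 0.148, 443.662], [-0.164, 0.555, -0.816, 769.314], [-0.023, -0.829, -0.559, 613.09], [0.0, 0.0, 0.0, 1.0]]
```

View pics/top0.png

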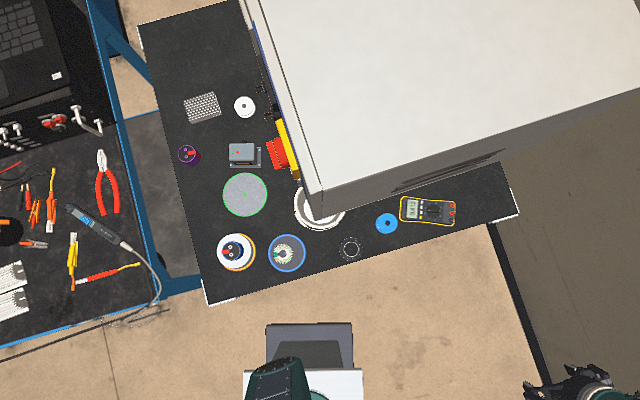

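View pics/side0.png

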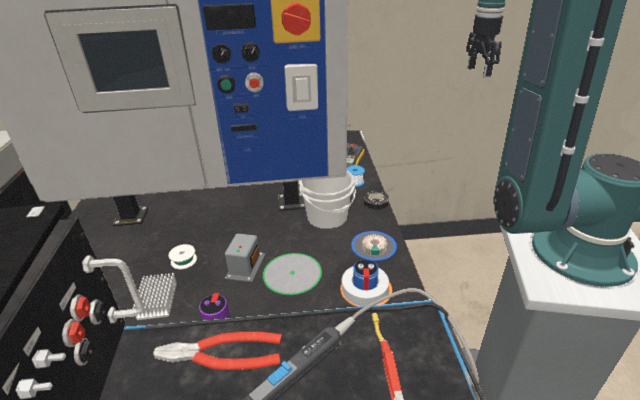

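The top view shows the carrier with the capacitor at (236,252), the ring at (245,194), the scanner at (243,153) and the choke at (287,252). The chamber edge runs to the right from about x=300. The side view shows the carrier at (366,285), the ring at (292,273) and the scanner at (243,257).

```bash
cat >> h.py <<'E'
def fit(P):
    A=np.c_[2*P[:,:2],np.ones(len(P))];s=np.linalg.lstsq(A,(P[:,:2]**2).sum(1),rcond=None)[0]
    return s[:2].round(1),round(float(np.sqrt(s[2]+s[0]**2+s[1]**2)),1)
def mask(img,lo,hi,box):
    h=cv2.cvtColor(img,cv2.COLOR_RGB2HSV);m=cv2.inRange(h,lo,hi)
    k=np.zeros_like(m);u0,v0,u1,v1=box;k[v0:v1,u0:u1]=255
    return m&k
def pts(m): v,u=np.nonzero(m);return np.c_[u,v]
E
python3 - <<'E'
from h import *
top=cv2.imread("pics/top0.png")[:,:,::-1].copy();side=cv2.imread("pics/side0.png")[:,:,::-1].copy()
D=np.load("top0.npy")
def rim(n,img,lo,hi,box,z):
    P=onplane(n,pts(mask(img,lo,hi,box)),z); print(n,box,len(P),fit(P))
G=((50,120,60),(75,255,255));O=((8,130,150),(22,255,255))
rim("top",top,*G,(215,165,275,222),0)
rim("side",side,*G,(255,245,330,300),0)
rim("top",top,*O,(205,225,262,275),0)
rim("side",side,*O,(330,260,400,310),0)
R=[((0,150,110),(6,255,255)),]
for n,img,box,z in(("top",top,(215,232,258,270),60),("side",side,(345,255,385,300),60)):
    m=mask(img,*R[0],box); p=pts(m); P=onplane(n,p,z);print("red",len(p),p.mean(0),P.mean(0).round(1))
    m=mask(img,(100,120,40),(130,255,255),box);p=pts(m);P=onplane(n,p,z);print("blue",len(p),p.min(0),p.max(0),p.mean(0),P.mean(0).round(1))
# carrier white rim & depth points
i=camera_info("top");T=np.array(i["T"])
def world(u,v):
    o,d=rays("top",[[u,v]]); return (o+d[0]*D[v,u]).round(0)
for u,v in((236,252),(236,240),(220,250),(243,153),(320,180),(300,150),(340,190),(280,20),(305,205),(189,155),(287,252),(245,194),(265,158)):print((u,v),world(u,v))
for n,img,b,sc in(("top",top,(165,130,325,280),5),("side",side,(190,220,420,320),3.4)):
    c=img[b[1]:b[3],b[0]:b[2]];cv2.imwrite(f"pics/{n}c.png",cv2.resize(c,None,fx=sc,fy=sc if n=="side" else 4,interpolation=2)[:,:,::-1])
E
```

```text
top (215, 165, 275, 222) 178 (array([630.2, 151.6]), 59.5)
side (255, 245, 330, 300) 98 (array([630.7, 152.8]), 59.8)
top (205, 225, 262, 275) 102 (array([470.1, 175.3]), 50.4)
side (330, 260, 400, 310) 102 (array([471.7, 174.5]), 51.0)
red 30 [225.4 251.2] [470.7 191.2  60. ]
blue 99 [222 232] [243 259] [236.77777778 250.07070707] [472.9 161.2  60. ]
red 81 [365.77777778 276.39506173] [470.4 202.8  60. ]
blue 297 [353 255] [384 288] [366.04377104 274.24915825] [470.3 196.4  60. ]
(236, 252) [468. 163.  62.]
(236, 240) [501. 171.  25.]
(220, 250) [475. 213.  29.]
(243, 153) [733. 144.  63.]
(320, 180) [558. -60. 589.]
(300, 150) [601. -34. 588.]
(340, 190) [551. -90. 538.]
(280, 20) [793.  -9. 589.]
(305, 205) [594. -19.   3.]
(189, 155) [734. 294.  51.]
(287, 252) [465.  33.  15.]
(245, 194) [630. 150.  -0.]
(265, 158) [732.  92.   1.]
```

View pics/topc.png

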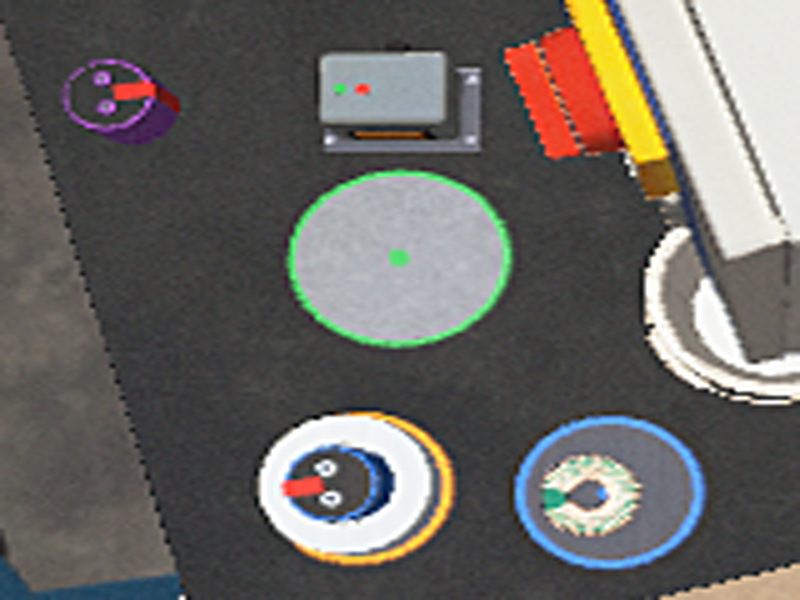

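View pics/sidec.png

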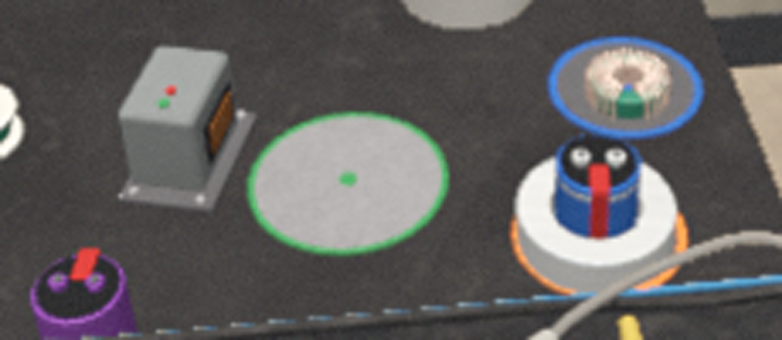

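The crops show the red mark pointing left (+y) and the amber window facing the ring. The purple look-alike is at upper left and the choke is on the blue pad. Next I'll measure the carrier's white rim, the scanner's yaw and the mark's bearing.

Run:
```python
from h import *
top=cv2.imread("pics/top0.png")[:,:,::-1].copy();side=cv2.imread("pics/side0.png")[:,:,::-1].copy()
W=((0,0,190),(180,40,255))
def hull(n,img,c,box,z):
    m=mask(img,*c,box);cs,_=cv2.findContours(m,cv2.RETR_EXTERNAL,cv2.CHAIN_APPROX_NONE)
    c=max(cs,key=cv2.contourArea);return onplane(n,cv2.convexHull(c).reshape(-1,2),z)
print("carrier",fit(hull("top",top,W,(210,228,258,275),26)))
# depth-based
for n,img,box in(("top",top,(205,225,262,278)),("side",side,(330,240,400,312))):
    D=np.load(n+"0.npy");u0,v0,u1,v1=box;vv,uu=np.mgrid[v0:v1,u0:u1];uv=np.c_[uu.ravel(),vv.ravel()]
    o,d=rays(n,uv);X=o+d*D[uv[:,1],uv[:,0]][:,None]
    for a,b in((20,32),(56,64)):
        k=X[(X[:,2]>a)&(X[:,2]<b)];h=cv2.convexHull(k[:,:2].astype(np.float32)).reshape(-1,2);print(n,a,len(k),k[:,2].mean().round(1),fit(h))
# scanner top by depth
for n,box in(("top",(220,130,275,172)),("side",(215,225,270,285))):
    D=np.load(n+"0.npy");u0,v0,u1,v1=box;vv,uu=np.mgrid[v0:v1,u0:u1];uv=np.c_[uu.ravel(),vv.ravel()]
    o,d=rays(n,uv);X=o+d*D[uv[:,1],uv[:,0]][:,None]
    k=X[(X[:,2]>60)&(X[:,2]<70)];print(n,len(k),k[:,2].mean(),cv2.minAreaRect(k[:,:2].astype(np.float32)))
# red mark and terminals on top: z=60 in top view
m=mask(top,(0,140,110),(6,255,255),(215,232,258,270));p=pts(m);print(onplane("top",p[[p[:,0].argmin(),p[:,0].argmax()]],60).round(1), onplane("top",[p.mean(0)],60))
m=mask(side,(0,140,110),(6,255,255),(345,240,385,300));p=pts(m)
o,d=rays("side",p);X=o+d*np.load("side0.npy")[p[:,1],p[:,0]][:,None]
s=X[:,2]<56;print("side face mark",X[s].mean(0).round(1),"top mark",X[~s].mean(0).round(1),s.sum(),(~s).sum())
# amber window
m=mask(side,(8,120,60),(25,255,255),(240,240,270,275));p=pts(m);o,d=rays("side",p);X=o+d*np.load("side0.npy")[p[:,1],p[:,0]][:,None];print("amber",len(p),X.mean(0))
k=X-X.mean(0);print(np.linalg.svd(k[:,:2])[2])
```

```text
carrier (array([472.4, 177. ]), 46.0)
top 20 578 26.3 (array([472.7, 177.3]), 46.0)
top 56 251 60.9 (array([472.7, 177.2]), 24.5)
side 20 808 25.9 (array([467.1, 133.8]), 82.4)
side 56 350 60.8 (array([472.5, 179.4]), 24.5)
top 440 65.8493310519051 ((736.261962890625, 147.59132385253906), (68.2602767944336, 49.4212532043457), 89.4310531616211)
side 540 66.05341683797168 ((736.8892211914062, 150.4571533203125), (71.511962890625, 49.7242546081543), 89.15269470214844)
[[471.4 200.1  60. ]
 [473.6 181.7  60. ]] [[470.61338285 190.67867805  60.        ]]
side face mark [469.5 203.1  41.4] top mark [471.4 193.2  61.3] 30 51
amber 67 [709.84444968 152.84017901  39.65390708]
[[ 0.03786034  0.99928304]
 [ 0.99928304 -0.03786034]]
```

Request:
play_rows(
  motion=[
    [[0, 0, -149.8], [44.7, -58.1, 9], 6],
    [[0, 0, -149.8], [44.7, -58.1, 9], 6],
    [[0, 0, -149.8], [44.7, -58.1, 9], 6],
    [[0, 0, -149.8], [44.7, -58.1, 9], 6],
    [[0, 0, -149.8], [44.7, -58.1, 9], 6],
    [[0, 0, -149.8], [44.7, -58.1, 9], 6],
    [[0, 0, -149.8], [44.7, -58.1, 9], 6],
    [[0, 0, -149.8], [44.7, -58.1, 9], 6],
    [[0, 0, -149.8], [44.7, -58.1, 9], 6],
    [[0, 0, -149.8], [44.7, -58.1, 9], 6],
    [[0, 0, -149.8], [44.7, -58.1, 9], 6],
    [[0, 0, -149.8], [44.7, -58.1, 9], 6],
  ],
)

```text
clock: 1.3
position: [366.8, 59.1, 157.9]
orientation: [1.463, 2.779, 0.0]
force: [1.3, -0.4, 0.2]
gripper_width: 60.3
finger_force: 0.0
```

```bash
cat >> h.py <<'E'
from scipy.spatial.transform import Rotation as Rn
def go(x,y,z,yaw):
    o=get_obs();R=Rn.from_rotvec(o["orientation"]);M=R.as_matrix()
    t=Rn.from_matrix(np.c_[[np.cos(yaw),np.sin(yaw),0],[np.sin(yaw),-np.cos(yaw),0],[0,0,-1]])
    cur=np.degrees(np.arctan2(M[1,0],M[0,0]))
    print("t",round(o["clock"],2),"pos",o["position"].round(1),"yaw",cur.round(1),"F",o["force"].round(1),"w",round(o["gripper_width"],1),"q",o["joints"].round(2))
    print("turn",np.degrees((R.inv()*t).as_rotvec()).round(1),"shift cm",(R.inv().apply(np.array([x,y,z])-o["position"])/10).round(2))
E
python3 -c "
from h import *
go(406.4,188.7,141,np.radians(170.8))"
```

```text
t 1.3 pos [366.8  59.1 157.9] yaw 124.5 F [ 1.3 -0.4  0.2] w 60.3 q [ 0.01 -0.3   1.87 -0.    1.57 -0.59]
turn [  0.    0.1 -46.3] shift cm [ 8.45 10.59  1.68]
```

Request:
play_rows(
  motion=[
    [[0, 0, -46.3], [8.45, 10.6, 1.7], 6],
    [[0, 0, -46.3], [8.45, 10.6, 1.7], 6],
    [[0, 0, -46.3], [8.45, 10.6, 1.7], 6],
    [[0, 0, -46.3], [8.45, 10.6, 1.7], 6],
    [[0, 0, -46.3], [8.45, 10.6, 1.7], 6],
    [[0, 0, -46.3], [8.45, 10.6, 1.7], 6],
    [[0, 0, -46.3], [8.45, 10.6, 6], 6],
    [[0, 0, -46.3], [8.45, 10.6, 10], 6],
    [[0, 0, -46.3], [8.45, 10.6, 13], 6],
    [[0, 0, -46.3], [8.45, 10.6, 15], 6],
    [[0, 0, -46.3], [8.45, 10.6, 15], 6],
    [[0, 0, -46.3], [8.45, 10.6, 15], 6],
  ],
)

```text
clock: 2.5
position: [407.3, 186.4, 8.2]
orientation: [-0.263, -3.13, 0.001]
force: [1.0, -0.4, 0.9]
gripper_width: 60.2
finger_force: 0.0
```

Run:
```python
from h import *
go(406.4,188.7,6,np.radians(170.8))
p,d=camera("side");b=(190,150,510,340);c=p[b[1]:b[3],b[0]:b[2]];cv2.imwrite("pics/s1.png",cv2.resize(c,None,fx=2.4,fy=2.4)[:,:,::-1])
```

```text
t 2.5 pos [407.3 186.4   8.2] yaw 170.4 F [ 1.  -0.4  0.9] w 60.2 q [ 0.3   0.02  1.9  -0.    1.22 -1.1 ]
turn [-0.  -0.  -0.4] shift cm [0.13 0.22 0.22]
```

View pics/s1.png

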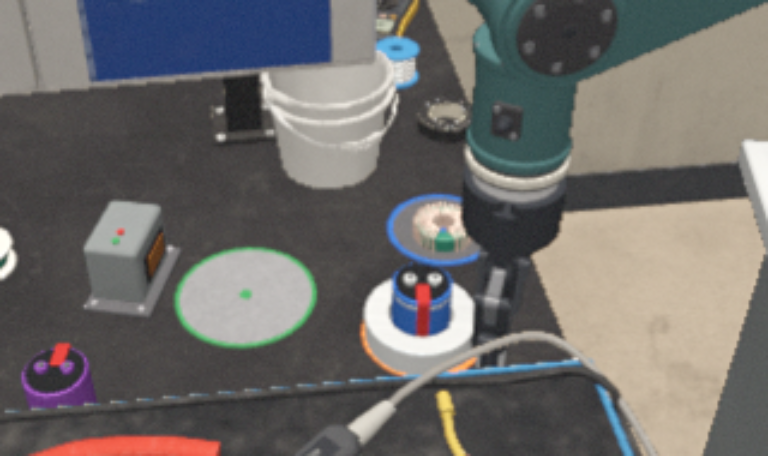

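The open fingers stand just behind the carrier at about (495,320) in the crop, clear of the capacitor and the choke. Pushing now.

Request:
play_rows(
  motion=[
    [[0, 0, 0], [-0.8, 0.2, 0], 6],
    [[0, 0, 0], [-1.4, 0.2, 0], 6],
    [[0, 0, 0], [-1.9, 0.2, 0], 6],
    [[0, 0, 0], [-2.5, 0.2, 0], 6],
    [[0, 0, 0], [-3.2, 0.2, 0], 6],
    [[0, 0, 0], [-4.0, 0.2, 0], 6],
    [[0, 0, 0], [-4.9, 0.2, 0], 6],
    [[0, 0, 0], [-5.8, 0.2, 0], 6],
    [[0, 0, 0], [-6.7, 0.2, 0], 6],
    [[0, 0, 0], [-7.5, 0.2, 0], 6],
    [[0, 0, 0], [-8.0, 0.2, 0], 6],
    [[0, 0, 0], [-8.2, 0.2, 0], 6],
  ],
)

```text
clock: 3.75
position: [487.2, 175.2, 8.9]
orientation: [-0.263, -3.126, -0.001]
force: [-8.9, 1.0, 8.5]
gripper_width: 60.2
finger_force: 6.3
```

```bash
cat >> h.py <<'E'
def look(n,box,a=56,b=64):
    p,D=camera(n);u0,v0,u1,v1=box;vv,uu=np.mgrid[v0:v1,u0:u1];uv=np.c_[uu.ravel(),vv.ravel()]
    o,d=rays(n,uv);X=o+d*D[uv[:,1],uv[:,0]][:,None]
    return p,uv,X
E
python3 - <<'E'
from h import *
go(584,159.5,6,np.radians(170.8))
p,uv,X=look("side",(230,210,400,320))
h=p[uv[:,1],uv[:,0]].reshape(1,-1,3);H=cv2.cvtColor(h,cv2.COLOR_RGB2HSV)[0]
w=(X[:,2]>22)&(X[:,2]<29)&(H[:,1]<45)&(H[:,2]>170)
print("carrier",w.sum(),X[w].min(0).round(1),X[w].max(0).round(1))
r=(H[:,0]<7)&(H[:,1]>140)&(X[:,2]>20)&(X[:,2]<70);print("mark",r.sum(),X[r].mean(0).round(1),X[r&(X[:,2]<56)].mean(0).round(1))
cv2.imwrite("pics/s2.png",cv2.resize(p[190:330,220:420],None,fx=4,fy=4)[:,:,::-1])
E
```

```text
t 3.75 pos [487.2 175.2   8.9] yaw 170.4 F [-8.9  1.   8.5] w 60.2 q [ 0.23  0.17  1.73  0.    1.24 -1.17]
turn [ 0.  -0.3 -0.4] shift cm [-9.81  0.08  0.24]
carrier 391 [507.7 -10.2  22.1] [581.8 214.   28.8]
mark 79 [539.3 184.5  55.3] [530.9 192.1  41.5]
```

View pics/s2.png

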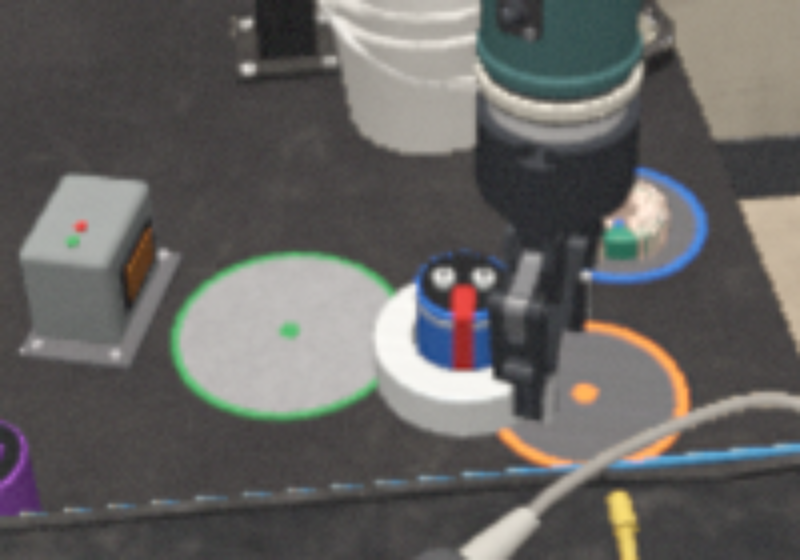

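The carrier is sliding flat in the finger cradle at crop (440,350), and the capacitor isn't touching the fingers. The ring is straight ahead, so I'm finishing the push.

Request:
play_rows(
  motion=[
    [[0, 0, 0], [-0.7, 0, 0], 6],
    [[0, 0, 0], [-1.6, 0, 0], 6],
    [[0, 0, 0], [-2.5, 0, 0], 6],
    [[0, 0, 0], [-3.4, 0.1, 0], 6],
    [[0, 0, 0], [-4.4, 0.1, 0], 6],
    [[0, 0, 0], [-5.4, 0.1, 0], 6],
    [[0, 0, 0], [-6.4, 0.1, 0], 6],
    [[0, 0, 0], [-7.4, 0.1, 0], 6],
    [[0, 0, 0], [-8.3, 0.1, 0], 6],
    [[0, 0, 0], [-9.0, 0.1, 0], 6],
    [[0, 0, 0], [-9.4, 0.1, 0], 6],
    [[0, 0, 0], [-9.6, 0.1, 0], 6],
  ],
)

```text
clock: 5.0
position: [582.0, 160.1, 8.9]
orientation: [-0.263, -3.126, -0.001]
force: [-7.8, 1.7, 8.1]
gripper_width: 59.8
finger_force: 6.3
```

Request:
play_rows(
  motion=[
    [[0, 0, 0], [0, 0, 0], 6],
    [[0, 0, 0], [1.5, 0, 0], 6],
    [[0, 0, 0], [4.0, 0, 0], 6],
    [[0, 0, 0], [6.0, 0, -2], 7],
    [[0, 0, 0], [7.0, 0, -6], 7.5],
    [[0, 0, 0], [7.0, 0, -9], 7.5],
    [[0, 0, 0], [7.0, 0, -11], 7.5],
    [[0, 0, 0], [7.0, 0, -11], 7.5],
  ],
)

```text
clock: 5.8
position: [517.4, 171.8, 122.7]
orientation: [0.263, 3.122, 0.004]
force: [0.3, 0.4, 0.1]
gripper_width: 74.9
finger_force: 0.0
```

```bash
cat >> h.py <<'E'
def measure():
    for n,box in(("side",(230,200,400,320)),("top",(205,165,280,225))):
        p,uv,X=look(n,box);H=cv2.cvtColor(p[uv[:,1],uv[:,0]].reshape(1,-1,3),cv2.COLOR_RGB2HSV)[0]
        w=(X[:,2]>22)&(X[:,2]<30)&(H[:,1]<45)&(H[:,2]>170)&(abs(X[:,1]-155)<60)&(abs(X[:,0]-630)<70)
        if w.sum()>5:
            h=cv2.convexHull(X[w,:2].astype(np.float32)).reshape(-1,2);print(n,"carrier",w.sum(),fit(h),X[w].min(0).round(1),X[w].max(0).round(1))
        k=(X[:,2]>57)&(X[:,2]<64)&(abs(X[:,0]-630)<50)&(abs(X[:,1]-152)<50)
        if k.sum()>5:h=cv2.convexHull(X[k,:2].astype(np.float32)).reshape(-1,2);print(n,"captop",k.sum(),fit(h))
        r=(H[:,0]<7)&(H[:,1]>140)&(X[:,2]>20)&(X[:,2]<70)&(X[:,0]<690);s=r&(X[:,2]<56)
        print(n,"mark top",(r&~s).sum(),X[r&~s].mean(0).round(1),"face",s.sum(),X[s].mean(0).round(1) if s.any() else "")
        cv2.imwrite(f"pics/m_{n}_{int(get_obs()['clock']*100)}.png",cv2.resize(p[190:330,200:400] if n=="side" else p[120:260,170:370],None,fx=4,fy=4)[:,:,::-1])
E
python3 - <<'E'
from h import *
measure(); go(630.5,152,110,np.radians(170.8))
E
ls pics
```

```text
side carrier 574 (array([628. , 152.9]), 46.6) [581.8 109.8  22. ] [674.3 199.7  29.4]
side captop 291 (array([628.7, 153. ]), 25.0)
side mark top 46 [626.7 167.   61.3] face 26 [625.9 176.9  42.2]
top carrier 497 (array([628.2, 150.9]), 45.9) [581.7 106.4  22. ] [674.6 195.5  30. ]
top captop 217 (array([627.8, 151.2]), 24.3)
top mark top 31 [626.6 164.9  61.3] face 0 
t 5.9 pos [514.8 171.2 118.1] yaw 170.4 F [-1.1  0.5 -0.2] w 74.6 q [ 0.22  0.12  1.56 -0.    1.46 -1.19]
turn [ 0.   0.  -0.4] shift cm [-11.73   0.04   0.81]
m_side_585.png
m_top_590.png
s1.png
s2.png
side0.png
sidec.png
top0.png
topc.png
```

Carrier centre is (628,152) and the ring is (630.5,152), so the clearance is ample. The mark's bearing is about 96° and the goal is about -1°, so I'll grip and turn the capacitor by -97°.

Request:
play_rows(
  motion=[
    [[0, 0, 0], [-4, 0, 0], 7.5],
    [[0, 0, 0], [-8, 0, 0], 7.5],
    [[0, 0, 0], [-11, 0, 0], 7.5],
    [[0, 0, 0], [-11.5, 0, 0], 7.5],
    [[0, 0, 0], [-11.5, 0, 0], 7.5],
    [[0, 0, 0], [-11.5, 0, 0], 7.5],
  ],
)

```text
clock: 6.5
position: [626.3, 152.2, 116.4]
orientation: [-0.263, -3.127, 0.001]
force: [-0.8, 1.0, -0.9]
gripper_width: 75.0
finger_force: 0.0
```

Run:
```python
from h import *
go(628.2,152,32,np.radians(170.4))
```

```text
t 6.5 pos [626.3 152.2 116.4] yaw 170.4 F [-0.8  1.  -0.9] w 75.0 q [ 0.15  0.34  1.29  0.    1.51 -1.25]
turn [-0.1 -0.2  0. ] shift cm [-0.22  0.02  8.44]
```

Request:
play_rows(
  motion=[
    [[0, 0, 0], [-0.2, 0, 3], 7.5],
    [[0, 0, 0], [-0.2, 0, 6], 7.5],
    [[0, 0, 0], [-0.2, 0, 7.6], 7.5],
    [[0, 0, 0], [-0.2, 0, 8.3], 7.5],
    [[0, 0, 0], [-0.2, 0, 8.3], 7.5],
    [[0, 0, 0], [-0.2, 0, 8.3], 6],
    [[0, 0, 0], [-0.2, 0, 8.3], 5.4],
    [[0, 0, 0], [-0.2, 0, 8.3], 4.8],
    [[0, 0, 0], [-0.2, 0, 8.3], 4.8],
    [[0, 0, 0], [-0.2, 0, 8.3], 4.8],
    [[0, 0, 0], [-0.2, 0, 8.3], 4.8],
    [[0, 0, 0], [-0.2, 0, 8.3], 4.8],
  ],
  newtons=20,
)

```text
clock: 7.7
position: [631.1, 152.0, 37.4]
orientation: [0.263, 3.127, 0.001]
force: [-0.5, -0.3, 6.2]
gripper_width: 49.3
finger_force: 21.3
```

Run:
```python
from h import *
measure();go(628.2,152,32,np.radians(170.4))
```

```text
side carrier 547 (array([628.3, 152.7]), 46.3) [581.8 109.5  22. ] [674.3 198.8  29.6]
side captop 214 (array([633.2, 157. ]), 31.4)
side mark top 25 [625.5 164.6  61.7] face 18 [625.2 177.9  40.9]
top carrier 142 (array([627.9, 150.8]), 45.6) [586.7 106.3  22.1] [671.1 194.5  30. ]
top mark top 0 [nan nan nan] face 0 
t 7.8 pos [631.1 152.   37.3] yaw 170.4 F [-0.1 -0.4  5.8] w 48.9 q [ 0.15  0.41  1.37 -0.    1.36 -1.25]
turn [ 0.1  0.2 -0. ] shift cm [ 0.28 -0.04  0.53]h.py:38: RuntimeWarning: Mean of empty slice.
  print(n,"mark top",(r&~s).sum(),X[r&~s].mean(0).round(1),"face",s.sum(),X[s].mean(0).round(1) if s.any() else "")
  ret = um.true_divide(
```

```bash
ls pics
```

```text
m_side_585.png
m_side_775.png
m_top_590.png
m_top_780.png
s1.png
s2.png
side0.png
sidec.png
top0.png
topc.png
```

Request:
play_rows(
  motion=[
    [[0, 0, 2], [0, 0, 0], 4.8],
    [[0, 0, 6], [0, 0, 0], 4.8],
    [[0, 0, 11], [0, 0, 0], 4.8],
    [[0, 0, 16], [0, 0, 0], 4.8],
    [[0, 0, 21], [0, 0, 0], 4.8],
    [[0, 0, 26], [0, 0, 0], 4.8],
    [[0, 0, 31], [0, 0, 0], 4.8],
    [[0, 0, 36], [0, 0, 0], 4.8],
    [[0, 0, 41], [0, 0, 0], 4.8],
    [[0, 0, 46], [0, 0, 0], 4.8],
    [[0, 0, 50], [0, 0, 0], 4.8],
    [[0, 0, 50], [0, 0, 0], 4.8],
  ],
)

```text
clock: 9.0
position: [629.7, 150.8, 37.3]
orientation: [1.563, 2.724, -0.002]
force: [-3.7, -2.7, 9.0]
gripper_width: 48.9
finger_force: 21.7
```

Request:
play_rows(
  motion=[
    [[0, 0, 2], [0, 0, 0], 4.8],
    [[0, 0, 6], [0, 0, 0], 4.8],
    [[0, 0, 11], [0, 0, 0], 4.8],
    [[0, 0, 16], [0, 0, 0], 4.8],
    [[0, 0, 21], [0, 0, 0], 4.8],
    [[0, 0, 26], [0, 0, 0], 4.8],
    [[0, 0, 31], [0, 0, 0], 4.8],
    [[0, 0, 36], [0, 0, 0], 4.8],
    [[0, 0, 41], [0, 0, 0], 4.8],
    [[0, 0, 45], [0, 0, 0], 4.8],
    [[0, 0, 47], [0, 0, 0], 4.8],
    [[0, 0, 47], [0, 0, 0], 4.8],
  ],
)

```text
clock: 10.2
position: [629.3, 151.8, 37.3]
orientation: [-2.519, -1.877, 0.001]
force: [-4.7, -1.3, 8.4]
gripper_width: 49.7
finger_force: 21.7
```

Request:
play_rows(
  motion=[
    [[0, 0, 0], [0, 0, 0], 4.8],
    [[0, 0, 0], [0, 0, 0], 5.2],
    [[0, 0, 0], [0, 0, 0], 5.8],
    [[0, 0, 0], [0, 0, 0], 6.8],
    [[0, 0, 0], [0, 0, 0], 7.5],
    [[0, 0, 0], [0, 0, 0], 7.5],
    [[0, 0, 0], [0, 0, -2], 7.5],
    [[0, 0, 0], [0, 0, -5], 7.5],
    [[0, 0, 0], [0, 0, -8], 7.5],
    [[0, 0, 0], [0, 0, -12], 7.5],
    [[0, 0, 0], [0, 0, -16], 7.5],
    [[0, 0, 0], [0, 0, -16], 7.5],
  ],
)

```text
clock: 11.4
position: [633.1, 152.4, 204.0]
orientation: [2.513, 1.873, 0.02]
force: [1.1, -0.3, 0.5]
gripper_width: 74.8
finger_force: 0.0
```

Request:
play_rows(
  motion=[
    [[0, 0, 0], [-8, -8, 0], 7.5],
    [[0, 0, 0], [-8, -8, 0], 7.5],
    [[0, 0, 0], [-8, -8, 0], 7.5],
    [[0, 0, 0], [-8, -8, 0], 7.5],
  ],
)

```text
clock: 11.8
position: [528.9, 97.4, 195.0]
orientation: [-2.52, -1.876, -0.0]
force: [-0.8, 0.5, -0.3]
gripper_width: 75.3
finger_force: 0.0
```

```bash
python3 -W ignore - <<'E'
from h import *
measure();go(628.2,152,190,np.radians(73.4))
E
cd pics; mv m_top_1*.png mt.png; mv m_side_1*.png ms.png; ls
```

```text
side carrier 570 (array([630.5, 154. ]), 46.5) [584.4 109.4  22.1] [676.2 202.   30. ]
side captop 300 (array([631.7, 155.3]), 25.2)
side mark top 40 [646.5 155.1  62.1] face 0 
top carrier 45 (array([631.3, 152.5]), 44.9) [639.1 109.   23. ] [676.2 181.   29.7]
top mark top 0 [nan nan nan] face 0 
t 11.9 pos [531.1  98.3 195.6] yaw 73.4 F [ 0.2 -0.  -0.2] w 75.2 q [0.08 0.07 1.46 0.   1.61 0.37]
turn [ 0.1 -0.1 -0. ] shift cm [7.92 7.76 0.59]
m_side_585.png
m_side_775.png
m_top_590.png
m_top_780.png
ms.png
mt.png
s1.png
s2.png
side0.png
sidec.png
top0.png
topc.png
```

Request:
play_rows(
  motion=[
    [[0, 0, 0], [-8, -4, -3], 7.5],
    [[0, 0, 0], [-20, -12, -3], 7.5],
    [[0, 0, 0], [-20, -12, -3], 7.5],
    [[0, 0, 0], [-20, -12, -3], 7.5],
    [[0, 0, 0], [-20, -12, -3], 7.5],
    [[0, 0, 0], [-20, -12, -3], 7.5],
  ],
)

```text
clock: 12.5
position: [357.8, -61.5, 226.8]
orientation: [2.52, 1.869, 0.002]
force: [0.9, 0.6, -0.5]
gripper_width: 74.8
finger_force: 0.0
```

```bash
python3 -W ignore - <<'E'
from h import *
measure();go(628.2,152,190,np.radians(73.4))
E
cd pics; mv m_top_1*.png mt.png; mv m_side_1*.png ms.png; python3 -c "
import cv2,numpy as np
a,b=cv2.imread('mt.png'),cv2.imread('ms.png');cv2.imwrite('fin.png',cv2.resize(np.hstack([a[:,:480],b[:,:480]]),(800,467)))"
```

```text
side carrier 564 (array([630.4, 154.5]), 46.4) [584.4 111.   22.3] [675.6 201.3  30. ]
side captop 298 (array([631.3, 156.1]), 24.6)
side mark top 41 [646.6 155.3  62.2] face 0 
top carrier 494 (array([630.6, 152.9]), 46.3) [584.7 106.4  22. ] [676.3 198.5  29.9]
top captop 223 (array([630.9, 154.4]), 24.2)
top mark top 26 [645.  153.5  61.6] face 0 
t 12.6 pos [359.4 -59.7 226.1] yaw 73.3 F [1.2 0.  0.6] w 75.0 q [-0.32 -0.34  1.76  0.    1.72 -0.03]
turn [ 0.1 -0.  -0.1] shift cm [27.99 19.66  3.68]
```

View pics/fin.png

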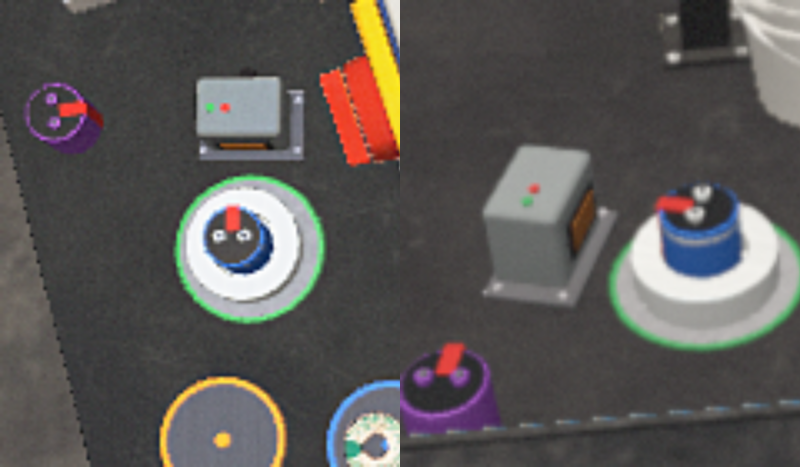

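The carrier is centred in the green ring, left crop (243,245). The mark points at the window with a bearing of about -3° against the scanner's -1°, and the robot is clear of everything.

```bash
python3 -c "
from rig import finish_job
print(finish_job())"
```

```text
the job is handed in; nothing more can be done
None
```

I pushed the carrier into the green ring, turned the capacitor until its red mark faced the scanner window within about 2° as measured, let go, and handed the job in at about 12.6 s; no verdict came back.

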